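Close a gas jar and crack its vent a quarter turn

ROBOT

A 6-joint arm with a two-finger parallel gripper is mounted at the origin on the work surface. World frame = base frame: x ahead of the robot, y to its left, z up, the work surface at z = 0. Lengths are in m, angles in degrees, forces in N, time in s.
With the tool pointing down it reaches from about 0.35 to 0.8 m from the base axis. Payload 7.3 kg.
Tool frame: the origin (TCP) lies on the front face of the gripper's body, between the roots of the fingers; the fingertips stand 73 mm ahead of it and the grasp point (between the pads) lies 54 mm ahead of it (robot.hold_point_z is the distance from the TCP to the grasp point, in m); z points along the fingers, y is the direction in which the jaws open and shut (so a half turn about z gives the same grasp; the last joint's range is limited). The gripper opens to 85 mm and grips with 20 to 120 N. Pads are 22 mm wide; open, the fingers measure 114 mm over their backs; the gripper's body (76 mm by 85 mm) begins 54 mm behind the grasp point. The pads swing forward as they close: fully open they stand 13 mm farther back than shut.
Start: joints at [63.827, 19.595, 87.324, -0, 73.075, -8.365], TCP at [0.161, 0.5, 0.304] pointing down, gripper open.
Joint ranges: [-145.02, 145.02], [-44.19, 115.74], [2.07, 154.8], [-57.11, 237.11], [16.16, 152.29], [-177.93, 177.93]. Speed limits (degrees/s): [147.25, 147.25, 180, 180, 180, 180].

INTERFACE

Orientations are given as a 3x3 rotation matrix whose columns are the frame's x, y, z axes.
In Python, from rig import robot, state, snapshot, spot_in, masks_of gives the robot as it stands. The module is installed in compiled form; this text tells all that it offers. Calls block until the motion is done:
- robot.move_to(position, orientation): joint-space move of the TCP to a pose.
- robot.move_linear(position, max_speed=0.15, frame=None): straight line of the TCP; frame=None keeps the orientation; max_speed is the mean speed in m/s.
- robot.move_j(angles): joint-space move.
- robot.ungrasp() and robot.grab(newtons=None): open the fingers fully, or close them until they stop; newtons is the grip in N (None keeps the last).
- robot.sleep(seconds).
- robot.inverse_kinematics(position, orientation): joint angles nearest the present ones, or None.
- state(): the state.
- snapshot(name): name is "side" or "top"; returns a dict with "color" (420x560x3 uint8, blue, green, red), "mtx" (3x3 intrinsics, pixels), "k1" (the pictures are not rectified: a ray, as slopes to the right and down, at radius r is drawn at 1 + k1 r^2 times it, then the intrinsics apply), "origin" and "attitude" of the camera in the world. Camera axes: x right, y up, looking along -z (the intrinsics and any distortion apply to the point x, -y, -z); pixel columns grow to the right and rows downward; lengths in m; the calibration is good to about 2 mm. A picture is of the moment at which its call begins. There is no depth.
A pose or a line that the arm cannot do raises robot.IKError and nothing moves.
- robot.hand_in(): hands the job in, once; it reports no verdict.
Trained networks look in a picture, given as the dict that the camera call returned (one of the last four; its "shot" number tells which), for a name from the list of things; names that differ only in an ending like _2 or _b are one class to them, and where a whole thing is asked for, a point or a joint stands for the part that bears it (a point fixed in the world has none). Each returns a list of dicts, best first, with "conf" (0 to 1); they miss things now and then, are a little off and sometimes report something else, mostly with a low value. They report only what shows in the picture. A call takes as long as a camera call. They do not tell look-alikes from the thing itself.
- spot_in(picture, name): "xyz" ([x, y, z] in m, in world coordinates, good to about 4 mm: the middle of the surface that is visible of it).
- masks_of(picture, name): "region" (420x560 bool, what is visible of it).
The state is a dict: "clock": time; "joints": joint angles; "joint_velocities": joint speeds; "joint_torque": joint torques, N m; "ee_pos": TCP position; "tcp_rot": TCP orientation; "force": force on the tool from outside, world axes, zero at the start; "moment": the same for the moment, N m; "finger_gap": opening from 0.0 (shut) to 1.0 (fully open).
Only numpy, scipy, OpenCV 4.12 (cv2) and the standard library are available. Lean on these libraries where they do the work, as an engineer would, in place of code of your own. Each camera call takes 0.05 s, during which the arm holds its last target. There are 200 camera calls.

TASK

Close the big open gas jar ready for flushing: set its loose lid gently onto the rim, so that it sits fully home and level. Then turn the knurled vent screw on the lid clockwise until it seats, back it off a quarter turn and finish still gripping the vent screw there, without letting go, so that it can be shut the moment the flush is over. Leave the jar and the other things on the bench where they stand.

Things in the scene. Friction and masses are not known exactly. Their poses are not given: they have to be found in the camera images.
- jar: the gas jar: clear round pot with an aluminium collar around its mouth and five culture dishes inside, 130 mm high, 143 mm over the collar, mouth 122 mm across inside, 2.4 kg, standing loose and open on the bench. Origin: centre of its underside; z up
- jar_mouth (a point): centre of the jar's mouth in the plane of the rim, 130 mm above the jar's origin; z up
- lid: the jar's loose aluminium lid, about 0.5 kg, right way up on the bench. Plug 114 mm across, 10 mm deep (enters the mouth, lower edge bevelled), then flange 148 mm across, 10 mm thick, that rests on the rim. Origin: centre of the plug's underside, 10 mm below the rim plane when home; z up. 58 mm along the lid's +x stands the vent screw, along -x a brass hose barb 48 mm high. May sit any way round
- lid_knob (a point): on the axis of the lid's black carrying knob, an upright round post in the middle of the lid, 24 mm across, from 20 to 62 mm above the lid's origin; this point is 46 mm above the origin. The post is the place to lift the lid by
- vent_head (a point): centre of the vent screw's round knurled brass head, 25 to 28 mm across, 16 mm high (46 to 62 mm above the lid's origin; this point 54), upright axis 58 mm from the lid's centre, over a 9 mm stem and a 23 mm hexagonal boss (top 40 mm above the lid's origin). A black index bar on top runs from axis to edge, along this point's x; it points straight outward from the lid's centre when seated
- vent (a joint): how far the vent screw is open, rad: 0 = seated (hard stop), grows turning anticlockwise seen from above, at most 2.6; clockwise closes it. Steady friction about 0.04 N m; stays where left; does not noticeably rise or sink. Starts 0.8 to 2.0 rad open. Forced on past the seat with a firm grip, the head slips in the jaws or the lid shifts a few mm on the rim
- dish_stack: bystander: stack of four closed culture dishes, 90 mm across, 64 mm high; origin under its centre
- forceps: bystander: steel forceps lying flat, 130 mm long, 7 mm high; origin under the middle, x along them
- flask: bystander: flat clear culture flask with orange cap, 155 x 85 x 38 mm; origin under its middle
- medium: bystander: glass medium bottle, 76 mm across, 165 mm high; origin under its centre
- tip_box: bystander: pipette tip box, 85 x 120 x 64 mm; origin under its centre
- tube_rack: bystander: white rack with seven capped tubes, 75 x 190 mm, 108 mm high; origin under its centre
- small_jar: bystander: small closed glass jar with its own flat lid and knob, 96 mm across, 115 mm high; origin under its centre
- mouse: bystander: black computer mouse on a rubber mat, 98 x 56 x 31 mm; origin under its centre
Not all that is in view belongs to the job. Leave any blue, red or turquoise look-alike of the lid alone.

How it is judged (in metres and radians):
On the way, in this order (a step that is already met when the one before it is completed fails the run):
1. the lid sits home and level on the jar's rim, carried by the jar (horizontal distance between lid and jar_mouth below 0.008 m and z of lid in the frame of jar_mouth between -0.013 and -0.007 m and angle between each of lid, jar's own z axis and vertical below 0.035 rad and contact force between lid and jar above 1 N), for 0.3 s.
2. the vent screw is turned in until it seats, the lid still home (all of step 1 and value of joint vent below 0.09 rad), for 0.05 s.
At the end, for the whole second after the job is handed in: The lid lies on the jar, centred within 8 mm, its flange within 3 mm of the rim, level within 2 degrees, carried by the jar; the vent screw is open 90 degrees (within 12) from its seat; the gripper still grips its head (grasp point within 22 mm of its centre, over 2 N); all is still (all of step 1 and value of joint vent between 1.361 and 1.781 rad and distance between the grasp point and vent_head below 0.022 m and contact force between the fingers and lid above 2 N and linear speed of lid below 0.02 m/s); the arm keeps its last pose, push and grip.
It fails at once if the lid is dropped or slammed onto the jar (over 0.4 m/s, as from a fall of more than 10 mm) instead of being set down gently (linear speed of lid above 0.4 m/s and distance between lid and jar_mouth below 0.06 m).
It fails at once if the jar is shoved more than 30 mm (distance of jar from where it was at the start of the episode above 0.03 m).
It fails at once if another thing on the bench is moved more than 25 mm (distance of any of dish_stack, forceps, flask, medium, tip_box, tube_rack, small_jar, mouse from where it was at the start of the episode above 0.025 m).
It also fails if it takes over 58 s, if anything falls off the work surface, if the arm or the gripper's body presses on something with over 40 N, if the wrist force passes 120 N, or if a joint passes its speed limit or range.

## Working session

There is one attempt and no reset: what is moved stays moved. The work goes in short steps, each a Python script; the robot and the scene stay as the last script left them, time stands still between calls to the robot, and variables do not carry over. Pictures are saved under pics/ and viewed, about 8 in all and at most 12, crops included, and the job is handed in when it is done.

```bash
mkdir -p pics
cat > h.py <<'E'
import numpy as np, cv2
from rig import robot, state, snapshot, spot_in, masks_of
def ray(p,uv):
    K=p["mtx"];x=np.array([(uv[0]-K[0][2])/K[0][0],(uv[1]-K[1][2])/K[1][1]]);s=x.copy()
    for _ in range(20): s=x/(1+p["k1"]*(s@s))
    return np.array(p["origin"]),np.array(p["attitude"])@np.array([s[0],-s[1],-1])
def at_z(p,uv,z):
    o,d=ray(p,uv);return o+d*(z-o[2])/d[2]
def proj(p,X):
    c=np.array(p["attitude"]).T@(np.array(X)-np.array(p["origin"]));s=np.array([c[0],-c[1]])/-c[2];s=s*(1+p["k1"]*(s@s))
    K=p["mtx"];return np.array([K[0][0]*s[0]+K[0][2],K[1][1]*s[1]+K[1][2]])
E
python3 - <<'E'
from h import *
for n in ("top","side"):
    p=snapshot(n);cv2.imwrite(f"pics/{n}0.png",p["color"])
    print(n,np.round(p["origin"],3),np.round(p["attitude"],2).tolist(),np.round(p["mtx"],1).tolist(),p["k1"])
    for t in ("jar","lid","lid_knob","vent_head","dish_stack","small_jar","medium","tip_box","tube_rack","flask"):
        print(t,[(np.round(r["xyz"],3).tolist(),round(r["conf"],2),proj(p,r["xyz"]).round().tolist()) for r in spot_in(p,t)][:4])
print(state())
E
```

```text
top [ 0.343 -0.002  1.497] [[-0.02, 1.0, -0.09], [-1.0, -0.02, 0.02], [0.02, 0.09, 1.0]] [[460.2, 0.0, 293.1], [0.0, 460.2, 206.6], [0.0, 0.0, 1.0]] -0.09211838605395789
jar [([0.513, 0.215, 0.089], 0.91, [214.0, 195.0])]
lid [([0.339, -0.248, 0.026], 0.9, [363.0, 248.0]), ([0.546, -0.233, 0.021], 0.81, [356.0, 185.0]), ([0.308, 0.182, 0.02], 0.75, [228.0, 261.0]), ([0.187, -0.348, 0.022], 0.64, [395.0, 295.0])]
lid_knob [([0.337, -0.249, 0.018], 0.96, [363.0, 249.0]), ([0.306, 0.178, 0.018], 0.91, [230.0, 261.0]), ([0.186, -0.35, 0.022], 0.83, [395.0, 295.0]), ([0.544, -0.24, 0.016], 0.76, [358.0, 185.0])]
vent_head [([0.349, 0.139, 0.066], 0.62, [240.0, 248.0]), ([0.596, -0.261, 0.065], 0.49, [366.0, 167.0]), ([0.278, -0.266, 0.058], 0.43, [371.0, 268.0]), ([0.245, -0.357, 0.059], 0.39, [400.0, 277.0])]
dish_stack [([0.667, -0.006, 0.065], 0.72, [285.0, 146.0])]
small_jar [([0.665, -0.387, 0.094], 0.64, [407.0, 143.0])]
medium [([0.695, 0.385, 0.109], 0.67, [158.0, 136.0])]
tip_box [([0.743, -0.212, 0.064], 0.9, [349.0, 122.0])]
tube_rack [([0.725, 0.16, 0.052], 0.96, [233.0, 130.0
[... 1391 characters left out ...]
8576933e-04,
        7.30761816e+01, -8.36464851e+00]), 'joint_velocities': array([ 0.01208941, -0.10709726, -0.031946  ,  0.02685838,  0.0025265 ,
       -0.05490558]), 'joint_torque': array([-8.00739363e-04, -4.33586347e+01, -2.46269953e+01, -3.69596773e-04,
        3.70220368e-04,  3.21346840e-05]), 'ee_pos': array([0.16055218, 0.49986709, 0.30393466]), 'tcp_rot': array([[-9.52080098e-01,  3.05848796e-01,  4.58275479e-05],
       [ 3.05848799e-01,  9.52080093e-01,  9.73513740e-05],
       [-1.38566955e-05,  1.06702606e-04, -9.99999994e-01]]), 'force': array([-0.48235139,  1.1607583 ,  0.52670271]), 'moment': array([ 0.01310863,  0.00686718, -0.00156313]), 'finger_gap': 0.9993662994333649}
```

View pics/top0.png

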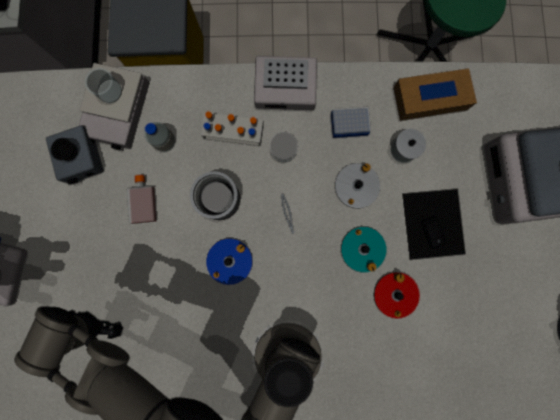

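View pics/side0.png

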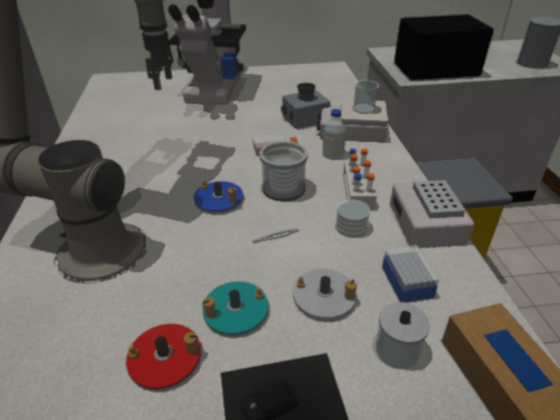

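The top picture shows four lid candidates: blue (230,261), turquoise (363,248), red (397,295) and bare aluminium (357,185). Only the aluminium one fits, because the coloured ones are the look-alikes. The jar is at (215,195). Next I'll take a crop to confirm this and measure more closely.

Run:
```python
from h import *
P={n:snapshot(n) for n in ("top","side")}
a=cv2.resize(P["top"]["color"][150:225,320:400],None,fx=5,fy=5,interpolation=cv2.INTER_CUBIC)
b=cv2.resize(P["side"]["color"][255:330,285:365],None,fx=5,fy=5,interpolation=cv2.INTER_CUBIC)
cv2.imwrite("pics/c1.png",np.hstack([a,b])*1)
for n,p in P.items():
    for t,near in (("lid",(.545,-.24)),("lid_knob",(.545,-.24)),("vent_head",(.595,-.263)),("jar",(.51,.2))):
        for r in masks_of(p,t):
            ys,xs=np.nonzero(r["region"]); c=(xs.mean(),ys.mean())
            if np.hypot(*(at_z(p,c,.04)[:2]-near))<.06 : print(n,t,round(r["conf"],2),len(xs),np.round(c,1),xs.min(),xs.max(),ys.min(),ys.max(),[at_z(p,c,z)[:2].round(4).tolist() for z in (.02,.054,.062,.13)])
    # predicted
    for X in ((.544,-.236,.062),(.51,.21,.13)): print(proj(p,X))
```

```text
top lid 0.97 1588 [356.9 184.9] 335 379 163 207 [[0.5445, -0.2371], [0.5399, -0.2317], [0.5388, -0.2304], [0.5295, -0.2196]]
top lid_knob 0.81 1576 [357.3 185. ] 335 379 162 207 [[0.5442, -0.2383], [0.5396, -0.2328], [0.5385, -0.2316], [0.5292, -0.2207]]
top vent_head 0.39 43 [365.6 167. ] 362 369 164 170 [[0.6029, -0.2677], [0.597, -0.2616], [0.5956, -0.2601], [0.5836, -0.2479]]
top jar 0.93 1931 [214.9 195.5] 190 240 171 219 [[0.5188, 0.2236], [0.5148, 0.2184], [0.5139, 0.2171], [0.5058, 0.2067]]
[358.61157421 183.24941707]
[213.79296352 194.10651723]
side lid 0.83 2655 [324.7 293.3] 292 356 268 319 [[0.5426, -0.2449], [0.5346, -0.2744], [0.5327, -0.2813], [0.5166, -0.3403]]
side lid_knob 0.74 2574 [324.9 293.2] 293 356 268 318 [[0.5432, -0.2446], [0.5352, -0.2741], [0.5333, -0.2811], [0.5172, -0.3401]]
side lid_knob 0.68 128 [350.8 285.9] 345 356 280 292 [[0.608, -0.2308], [0.5972, -0.2609], [0.5946, -0.268], [0.5729, -0.3282]]
side vent_head 0.56 105 [351.3 285.7] 346 356 280 291 [[0.6094, -0.2303], [0.5985, -0.2604], [0.5959, -0.2675], [0.5741, -0.3277]]
side jar 0.86 2446 [282.9 170.1] 259 306 141 200 [[0.5173, 0.2892], [0.5104, 0.2366], [0.5087, 0.2242], [0.4949, 0.1191]]
[325.40137931 277.68908204]
[283.84453642 153.17929616]
```

View pics/c1.png

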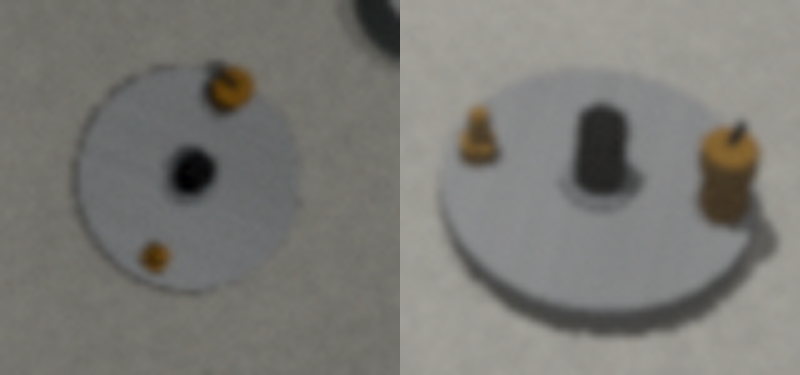

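The crop confirms the bare aluminium lid with its black knob. The vent screw is at upper right of the lid and the barb at lower left. The index bar points roughly 65–70° anticlockwise of outward. I'll refine the positions with a silhouette fit over both cameras and then hover.

```bash
cat >> h.py <<'E'
from scipy.optimize import least_squares
def circ(c,r,z):
    t=np.linspace(0,2*np.pi,60);return np.c_[c[0]+r*np.cos(t),c[1]+r*np.sin(t),0*t+z]
def bbc(pts):  # filled hull centroid + bbox
    h=cv2.convexHull(np.array(pts,np.float32));m=cv2.moments(h)
    return np.array([m["m10"]/m["m00"],m["m01"]/m["m00"]])
def hullc(p,c,rings):
    return bbc([proj(p,X) for r,z in rings for X in circ(c,r,z)])
def maskc(p,t,near,mn=800,z=.04,tol=.08):
    for r in masks_of(p,t):
        ys,xs=np.nonzero(r["region"])
        if len(xs)>mn and np.hypot(*(at_z(p,(xs.mean(),ys.mean()),z)[:2]-near))<tol: return bbc(np.c_[xs,ys])
def fit(P,t,near,rings,**k):
    M={n:maskc(p,t,near,**k) for n,p in P.items()}
    f=lambda c:np.concatenate([hullc(P[n],c,rings)-m for n,m in M.items() if m is not None])
    s=least_squares(f,near);print(t,s.x.round(4),"res px",s.fun.round(2));return s.x
JAR=[(.0715,.13),(.0715,.116),(.066,.116),(.066,0)]
def R(deg):
    a=np.radians(deg);c,s=np.cos(a),np.sin(a);return np.array([[-s,c,0],[c,s,0],[0,0,-1.]])
HP=robot.hold_point_z
E
python3 - <<'E'
from h import *
P={n:snapshot(n) for n in ("top","side")}
j=fit(P,"jar",(.51,.205),JAR)
l=fit(P,"lid",(.543,-.238),[(.074,.01),(.074,.02)])
# overlay jar
out=[]
for n,(y,x) in (("top",(160,180)),("side",(130,245))):
    im=cv2.resize(P[n]["color"][y:y+75,x:x+75],None,fx=5,fy=5,interpolation=cv2.INTER_CUBIC)
    for r,z in ((.0715,.13),(.061,.13)):
        q=np.array([(proj(P[n],X)-(x,y)+.5)*5 for X in circ(j,r,z)])
        cv2.polylines(im,[q.astype(int)],True,(0,255,0),1)
    out.append(im)
for n,(y,x) in (("top",(150,320)),("side",(255,285))):pass
cv2.imwrite("pics/jar1.png",np.hstack(out))
robot.move_to([*l,.25],R(67))
s=state();print(s["clock"],s["joints"].round(1),s["ee_pos"])
E
```

```text
jar [0.5079 0.2115] res px [-0.36  0.4   0.43  0.54]
lid [ 0.5442 -0.2377] res px [-0.36 -0.2  -0.05  0.4 ]
4.825 [-30.9  29.3  80.6   0.   70.  -98. ] [ 0.54448926 -0.23692024  0.25010335]
```

View pics/jar1.png

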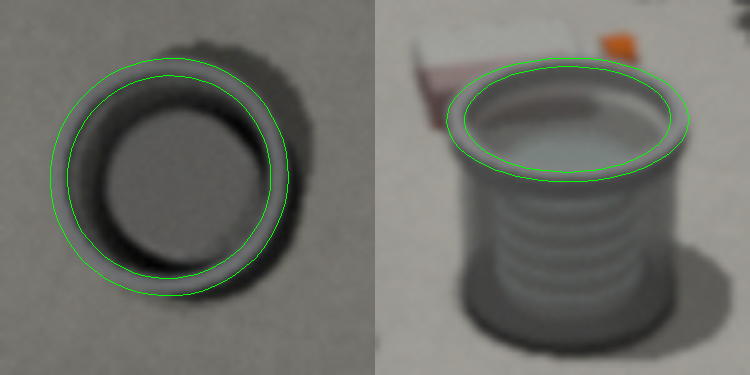

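The fitted rings lie right on the jar's collar in both views: about (170,177) in the left panel and (568,120) in the right. Next I'll pick up the lid and hover it over the jar.

Run:
```python
from h import *
l=np.array([.5442,-.2377]);j=np.array([.5079,.2115])
robot.move_linear([*l,.047+HP],max_speed=.15)
print(state()["force"].round(1))
robot.grab(50); s=state();print("gap",s["finger_gap"],s["force"].round(1),s["clock"])
robot.move_linear([*l,.32],max_speed=.2)
s=state();print("gap",s["finger_gap"],s["force"].round(1))
print(robot.inverse_kinematics([*j,.32],R(112)))
robot.move_to([*j,.32],R(112))
s=state();print(s["clock"],s["joints"].round(1),s["ee_pos"],s["finger_gap"],s["force"].round(1))
P={n:snapshot(n) for n in ("top","side")}
out=[]
for n,p in P.items():
    X=[*j,.2];u=proj(p,X).astype(int);x,y=u-40
    im=cv2.resize(p["color"][max(y,0):y+80,x:x+80],None,fx=5,fy=5,interpolation=cv2.INTER_CUBIC)
    z0=.32-HP-.047+.02
    for r,z,c,k in ((.074,z0,j,(0,255,0)),(.0715,.13,j,(0,0,255))):
        q=np.array([(proj(p,Y)-(x,max(y,0))+.5)*5 for Y in circ(c,r,z)]);cv2.polylines(im,[q.astype(int)],True,k,1)
    out.append(im)
cv2.imwrite("pics/hov.png",np.hstack(out))
```

```text
[-0.1  0.7  1.1]
gap 0.26309494894064867 [-0.8  0.8  4.2] 6.5667
gap 0.2631216930597292 [ 1.  -1.1 -5.6]
[ 1.46257084e+01  2.15795599e+01  8.17427400e+01 -2.54444375e-14
  7.66777000e+01 -9.73742916e+01]
9.4583 [ 14.5  21.6  81.7  -0.   76.7 -97.4] [0.50841318 0.21055491 0.31992861] 0.2649474819785766 [ 0.6  0.1 -4.9]
```

View pics/hov.png

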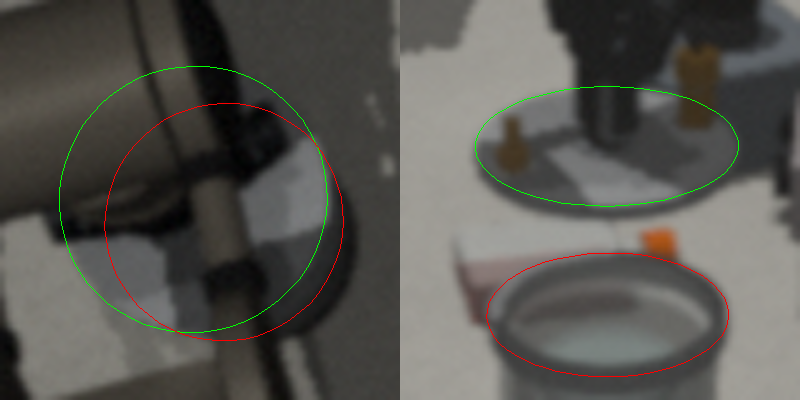

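The lid hangs level. In both views its flange matches the green prediction: centred near (195,200) in the left panel and (607,147) in the right. Now I'll lower it gently, watching the force.

Run:
```python
from h import *
j=np.array([.5079,.2115])
robot.move_linear([*j,.240],max_speed=.1); f0=state()["force"]
robot.move_linear([*j,.226],max_speed=.04)
z=.226
while z>.216:
    s=state();df=s["force"]-f0;print(round(z,4),df.round(1),s["ee_pos"].round(4),round(s["clock"],2))
    if df[2]>7 or np.hypot(*df[:2])>8: break
    z-=.001; robot.move_linear([*j,z],max_speed=.02)
P={n:snapshot(n) for n in ("top","side")}
p=P["side"];x,y=proj(p,[*j,.14]).astype(int)-40
im=cv2.resize(p["color"][y:y+80,x:x+80],None,fx=6,fy=6,interpolation=cv2.INTER_CUBIC)
for r,zz,k in ((.074,.14,(0,255,0)),(.074,.13,(0,0,255))):
    q=np.array([(proj(p,Y)-(x,y)+.5)*6 for Y in circ(j,r,zz)]);cv2.polylines(im,[q.astype(int)],True,k,1)
cv2.imwrite("pics/set.png",im)
```

```text
0.226 [-0.3 -0.6 -0.6] [0.5078 0.2115 0.2258] 11.01
0.225 [-0.6 -0.2  0.1] [0.5079 0.2115 0.2251] 11.26
0.224 [-0.1 -0.3 -1.1] [0.5079 0.2115 0.224 ] 11.51
0.223 [-0.5  0.9 -1.1] [0.5078 0.2115 0.2229] 11.76
0.222 [0.4 1.  0.3] [0.5079 0.2115 0.2219] 12.01
0.221 [-0.6 -0.6  2.9] [0.508  0.2115 0.2213] 12.26
0.22 [-2.5 -1.6 11.3] [0.508  0.2115 0.2213] 12.51
```

View pics/set.png

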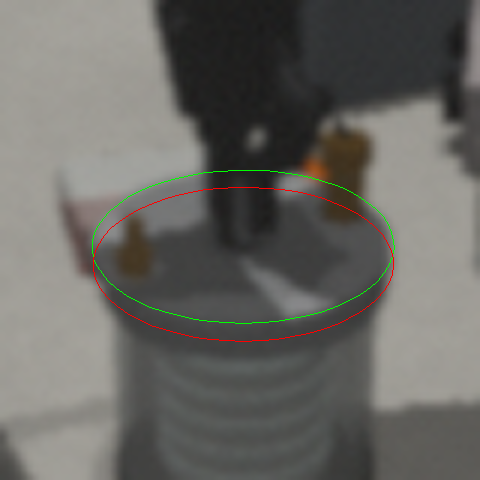

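The lid touched down at TCP z 0.221, which is the predicted home height, and the flange outline matches the model ring at about (243,247). I'll release, step aside and look at the vent.

Run:
```python
from h import *
j=np.array([.5079,.2115])
robot.move_linear([*j,.2211],max_speed=.02)
robot.ungrasp(); robot.move_linear([*j,.32],max_speed=.2)
robot.move_to([.42,-.08,.32],R(80))
P={n:snapshot(n) for n in ("top","side")}; print(state()["clock"])
l=fit(P,"lid",j,[(.074,.13),(.074,.14)],z=.15,tol=.09)
out=[];v0=j+.058*np.array([np.cos(np.radians(22)),np.sin(np.radians(22))])
cs=[]
for n,p in P.items():
    for r in masks_of(p,"vent_head"):
        ys,xs=np.nonzero(r["region"]);c=np.array([xs.mean(),ys.mean()]);X=at_z(p,c,.174)
        if np.hypot(*(X[:2]-v0))<.04: print(n,round(r["conf"],2),len(xs),c.round(1),X.round(4),"dir",np.degrees(np.arctan2(*(X[:2]-l)[::-1])).round(1),"d",np.hypot(*(X[:2]-l)).round(4))
    x,y=proj(p,[*j,.16]).astype(int)-32
    im=cv2.resize(p["color"][y:y+64,x:x+64],None,fx=6,fy=6,interpolation=cv2.INTER_CUBIC)
    q=np.array([(proj(p,Y)-(x,y)+.5)*6 for Y in circ(v0,.0132,.182)]);cv2.polylines(im,[q.astype(int)],True,(0,255,0),1)
    q=np.array([(proj(p,Y)-(x,y)+.5)*6 for Y in circ(j,.074,.14)]);cv2.polylines(im,[q.astype(int)],True,(0,255,0),1)
    out.append(im)
print(v0); cv2.imwrite("pics/vent.png",np.hstack(out))
```

```text
15.4
lid [0.5146 0.2137] res px [-1.3  -2.13 -1.71  2.3 ]
side 0.42 77 [299.4 134.9] [0.5597 0.2341 0.174 ] dir 24.4 d 0.0496
[0.56167666 0.23322718]
```

View pics/vent.png

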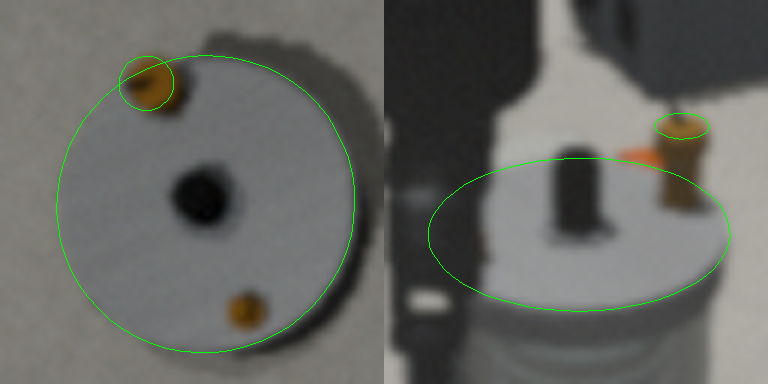

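The lid is centred, with the flange ring matching at (205,203) and (578,235). The vent head is within about 1 mm of prediction at about (150,80) and (682,125). The network fit of the lid, 7 mm off with large residuals, is spoiled by occlusion, so I'm trusting the ring overlay. The index bar points left, so the vent is about 80° open. Now I'll grip the head and turn it clockwise while watching the moment.

Run:
```python
from h import *
v=np.array([.5622,.2325])
robot.move_to([*v,.32],R(111)); robot.move_linear([*v,.235],max_speed=.12)
s=state();m0=s["moment"];f0=s["force"];print(s["force"].round(1),m0.round(3),s["joints"].round(1),s["clock"])
robot.grab(25);s=state();print("gap",s["finger_gap"]*85,(s["force"]-f0).round(1),(s["moment"]-m0).round(3))
q=s["joints"].copy();q0=q[5];d=0
while d<125:
    d+=8 if d<40 else 4
    q[5]=q0+d; robot.move_j(q)
    m=[];
    for _ in range(3): m.append(state()["moment"]-m0); robot.sleep(.02)
    mz=np.mean(m,0); s=state();print(d,mz.round(3),(s["force"]-f0).round(1),round(s["clock"],2))
    if abs(mz[2])>.085: break
```

```text
[-0.7  0.5  0. ] [ 0.045 -0.036 -0.005] [ 15.2  31.5  79.1  -0.   69.2 -95.7] 17.75
gap 23.476300355626453 [ 0.5 -1.   2.6] [-0.202  0.129  0.033]
8 [-0.151  0.083  0.008] [ 1.2 -0.7  1.2] 18.64
16 [-0.142  0.093 -0.045] [-0.6 -1.   2.2] 18.95
24 [-0.172  0.089 -0.054] [ 0.3 -0.8  0.9] 19.26
32 [-0.178  0.113 -0.013] [-0.2 -0.7  1. ] 19.57
40 [-0.253  0.113 -0.025] [ 0.6 -1.5  1.7] 19.88
44 [-0.287  0.168 -0.018] [ 1.2 -2.4  1.6] 20.18
48 [-0.35   0.165 -0.01 ] [ 0.2 -1.7  2.6] 20.48
52 [-0.377  0.151 -0.052] [ 1.2 -2.   2.4] 20.77
56 [-0.424  0.213 -0.02 ] [ 0.3 -2.8  2. ] 21.07
60 [-0.474  0.2   -0.064] [-0.5 -2.8  2.9] 21.38
64 [-0.51   0.268 -0.046] [-0.7 -3.6  1.5] 21.68
68 [-0.558  0.286 -0.061] [-0.7 -5.1  2.5] 21.98
72 [-0.619  0.294 -0.013] [-1.1 -4.4  2.4] 22.27
76 [-0.663  0.323 -0.058] [-1.  -4.3  2.8] 22.57
80 [-0.472  0.176  0.003] [ 0.9 -2.2  1.7] 22.88
84 [-0.341 -0.077  0.126] [ 1.1 -0.8 -0.1] 23.18
```

The moment jumped to +0.13 N·m at 84°. I'll confirm the stop with one small further step and a picture.

Run:
```python
from h import *
m0=np.array([.045,-.036,-.005])
def mz(n=8):
    a=[]
    for _ in range(n): a.append(np.r_[state()["moment"]-m0,state()["force"]]); robot.sleep(.02)
    return np.mean(a,0).round(3)
s=state();q=s["joints"].copy();print(q.round(2),s["ee_pos"],mz(),s["clock"])
q[5]+=3;robot.move_j(q);print(mz(),state()["joints"][5],state()["finger_gap"]*85,state()["clock"])
j=np.array([.5079,.2115]);out=[]
for n in ("top","side"):
    p=snapshot(n);x,y=proj(p,[*j,.16]).astype(int)-32
    im=cv2.resize(p["color"][y:y+64,x:x+64],None,fx=6,fy=6,interpolation=cv2.INTER_CUBIC)
    q=np.array([(proj(p,Y)-(x,y)+.5)*6 for Y in circ(j,.074,.14)]);cv2.polylines(im,[q.astype(int)],True,(0,255,0),1);out.append(im)
cv2.imwrite("pics/seat.png",cv2.convertScaleAbs(np.hstack(out),alpha=1.5))
```

```text
[ 15.26  31.57  79.16  -0.    69.19 -11.91] [0.56254022 0.23264375 0.235414  ] [-0.272 -0.158  0.135  1.082 -1.307  0.616] 23.175
[-0.359 -0.187  0.275  1.494 -2.122  0.253] -8.994057531557615 23.471694562948944 23.6917
```

View pics/seat.png

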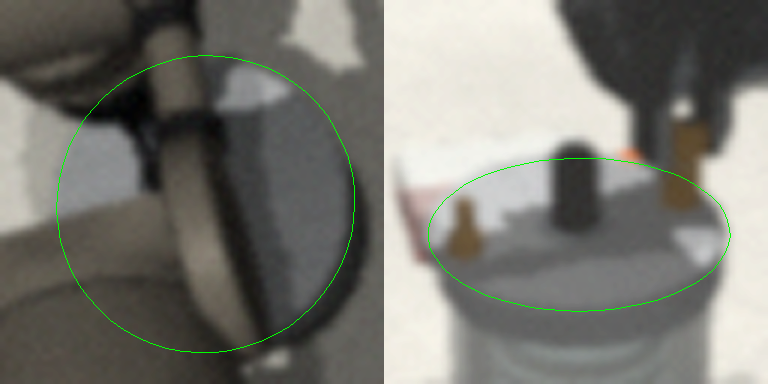

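The moment climbs linearly to 0.275 N·m, so this is a hard stop reached at about 81° (j6 ≈ -15). The side view shows the lid still home, with its rim ring at (578,235), the head gripped at (690,140) and the barb at (465,230). Now I'll back off 90°.

Run:
```python
from h import *
m0=np.array([.045,-.036,-.005])
def mz(n=6):
    a=[]
    for _ in range(n): a.append(np.r_[state()["moment"]-m0,state()["force"]]); robot.sleep(.02)
    return np.mean(a,0).round(3)
q=state()["joints"].copy()
for t in (-12,-15,-18,-30,-45,-60,-75,-90,-98,-103):
    q[5]=t;robot.move_j(q);print(t,mz(),round(state()["clock"],2))
j=np.array([.5079,.2115]);s=state();print(s["joints"].round(1),s["finger_gap"]*85,s["ee_pos"])
out=[]
for n in ("top","side"):
    p=snapshot(n);x,y=proj(p,[*j,.16]).astype(int)-32
    im=cv2.resize(p["color"][y:y+64,x:x+64],None,fx=6,fy=6,interpolation=cv2.INTER_CUBIC)
    k=np.array([(proj(p,Y)-(x,y)+.5)*6 for Y in circ(j,.074,.14)]);cv2.polylines(im,[k.astype(int)],True,(0,255,0),1);out.append(im)
cv2.imwrite("pics/end.png",cv2.convertScaleAbs(np.hstack(out),alpha=1.5))
```

```text
-12 [-0.266 -0.145  0.037  1.579 -1.798  0.392] 24.14
-15 [-0.287 -0.071  0.03   1.011 -1.37   0.677] 24.49
-18 [-0.287 -0.029  0.029  0.355 -1.742  0.333] 24.84
-30 [-0.263  0.147  0.03  -0.329 -1.718  0.899] 25.26
-45 [-0.308  0.334  0.011 -1.849 -2.186  1.502] 25.72
-60 [-0.356  0.441  0.023 -2.369 -2.259  1.749] 26.18
-75 [-0.361  0.452  0.004 -2.323 -1.779  1.783] 26.63
-90 [-0.379  0.393  0.031 -1.886 -2.307  1.467] 27.09
-98 [-0.387  0.318  0.035 -1.189 -1.959  0.753] 27.45
-103 [-0.36   0.238  0.042 -1.193 -1.681  0.112] 27.8
[  15.3   31.6   79.1   -0.    69.2 -102.8] 23.80390357095251 [0.56272721 0.23260761 0.23538768]
```

View pics/end.png

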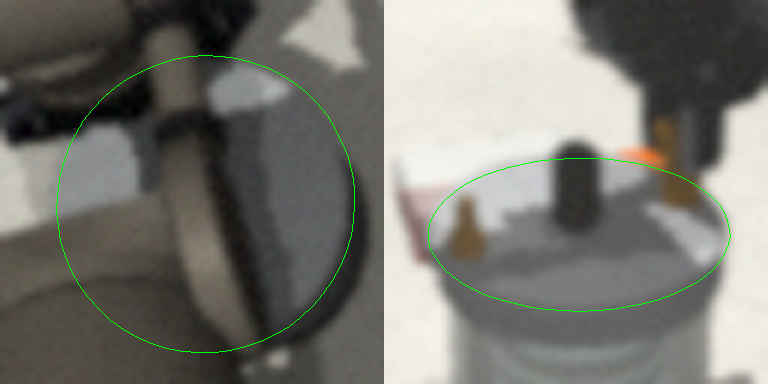

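The back-off is finished: 103 − 13.5 ≈ 89.5° from the seat. The view shows the lid still on its ring at (578,235), and the jaws closed on the head at about (675,150) with a 23.8 mm gap. I'm handing in.

Run:
```python
from h import *
robot.hand_in();s=state();print(s["clock"],s["finger_gap"]*85,s["ee_pos"],s["force"].round(1))
```

```text
the job is handed in; nothing more can be done
the job is handed in; nothing more can be done
```

I set the aluminium lid on the jar, turned the vent screw clockwise to its seat and backed it off about 90°. I handed the job in with the jaws still gripping the screw head. The last clock reading was 27.8 s, just before I handed in; no verdict is given.

**Checks that agreed**
- **Lid height:** contact came at the predicted home height, TCP z 0.221 m.
- **Lid position:** in the last side picture the flange outline matched the model ring on the jar to within about 1 pixel (roughly 2 mm). It looked level.
- **Seat:** the moment about the screw rose steadily to 0.275 N·m after about 81° of turning. That fits the roughly 80° open I read from the index bar.
- **Back-off:** the final angle is about 88–91° from the seat, depending on where in the last few degrees the screw actually seated.
- **Grip:** the jaw gap is 23.8 mm on the head. I read this before handing in; the read after it returned nothing.

**Checks that disagreed or were weak**
- **Network fit of the placed lid:** it was about 7 mm off because the arm hid part of the lid. I used the outline overlay instead.
- **Moment while turning freely:** it was small, noisy and had the opposite sign to what I expected. Only the clear rise at the stop is reliable.
- **Index bar:** the gripper covered it at the end, so the final angle comes from the wrist joint, not a picture.
- **Other things on the bench:** I did not check their positions again.

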